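# Seat the marble insert in its serving board

## Robot

A 7-joint arm with a two-finger parallel gripper is mounted at the origin on a cart in front of the work surface, level with it; the furniture and walls round the work are solid. World frame = base frame: x ahead of the robot, y to its left, z up, the work surface at z = 0. Lengths are in m, angles in rad, forces in N, time in s.
With the tool pointing down it reaches from about 0.4 to 0.85 m from the base axis. Payload 10.4 kg.
Tool frame: the origin (TCP) lies midway between the tips of the shut fingers; the grasp point (between the pads) lies 19 mm behind it; z points along the fingers, y is the line along which they close (so a half turn about z gives the same grasp; the last joint's range is limited). The gripper opens to 87 mm and grips with 3 to 60 N. Pads are 19 mm wide; open, the fingers measure 117 mm over their backs; the gripper's body (75 mm by 190 mm) begins 51 mm behind the grasp point.
Start: joints at [1.29, 0.332, -0.065, 1.46, 0.022, 1.35, -0.088], TCP at [0.159, -0.604, 0.223] pointing down, gripper open.
Joint ranges: [-2.6, 2.6], [-0.5, 2.12], [-1.47, 1.34], [0.16, 2.42], [-1.27, 4.41], [0.06, 2.06], [-2.6, 2.6]. Speed limits (rad/s): [2.22, 2.22, 2.79, 2.79, 3.14, 3.14, 3.14].

## Interface

Orientations are given as a unit quaternion [x, y, z, w].
In Python, from bench import r gives the robot as it stands.
- The arm moves only by the tool apply_moves, never from a script. Its argument "steps" is a list of rows, each a list of 7 numbers: the turn, a rotation vector about the tool's x, y, z in rad, then the shift along the tool's x, y, z in mm, then the opening, from -1 (shut) to 1 (fully open). In form: [[ax, ay, az, x, y, z, claw], ...]. A call has 1 to 20 rows; each row is the pose to reach, as a shift and turn from the pose commanded when the call began, along the tool's axes at that moment; what a row does not reach only later rows make up. A row lasts 1/12 s, in which the tool goes at most 41.7 mm and 7.16 degrees, less where a joint would pass 70% of its speed; a pose out of reach is approached as far as the arm can. A call with a gripper value outside its range is refused whole. The fingers move at their own pace and stop on an object; "force" is the grip in N (left out, the last holds). Time passes only in rows, so rows that repeat a pose let the fingers close. It gives the time, the measured TCP pose, the force, the opening and the grip force at its end, in the units of the state.
- r.read_state(): the state, without advancing time (a new reading comes with each control period).
- r.camera(name): name is "side" or "top"; returns a dict with "pixels" (480x640x3 uint8, red, green, blue), "z_map" (480x640 float32, m along the optical axis (not along the pixel's ray), 0 where there is no reading), "fovy" (degrees; the focal length in pixels is half the picture's height over the tangent of half this angle, whatever the lens; pixels are square), "cx", "cy" (the principal point, pixels), "position" and "orientation" of the camera in the world. Camera axes: x right, y down, z forward; pixel columns grow to the right and rows downward; lengths in m; the calibration is good to about 2 mm. A picture is of the moment at which its call begins.
- r.close_job(): hands the job in; it is judged then, once.
The state is a dict: "time": time; "joint_positions": joint angles; "joint_vel": joint speeds; "joint_torque": joint torques, N m; "ee_pos": TCP position; "eef_rot": TCP orientation; "ft_force": force on the tool from outside, world axes, zero at the start; "torque": the same for the moment, N m; "width": finger opening in m; "grip_force": force on a finger pad.
Only numpy, scipy, OpenCV 4.12 (cv2) and the standard library are available. Lean on these libraries where they do the work, as an engineer would, in place of code of your own. Each camera call takes 0.05 s, during which the arm holds its last target. There are 200 camera calls.

## Task

The marble insert of the wooden serving board has been laid on the board's bare end. Slide it along the board, rounded end first, into its recess until it has dropped fully home and lies flat and square in it; slide it, do not lift it off the board. Leave the cream cup, the yellow bowl, the timer and the tamper beside the board where they stand.

Things in the scene. Friction and masses are not known exactly. Their poses are not given: they have to be found in the camera images.
- board: Light wooden serving board, 150 mm (x) by 320 mm (y), on non-slip feet; it does not move. Origin: centre of its underside, on the worktop; z up. From y = -160 to +10 mm its top is a flat bare deck 24 mm above the worktop; the other half has the recess. Behind it a wall cabinet hangs 0.47 m above the worktop: keep the wrist clear; a cup and a spoon lie in front.
- pocket (a point): Centre of the recess's floor, 78.5 mm along the board's +y from its origin and 14 mm above the worktop; axes as the board's. The recess is 107 mm wide (x) and 137 mm long (y), 10 mm deep, with upright walls; its two corners at the +y end are cut off obliquely, the two next to the deck are square. The insert fits with 3.5 mm to spare all round.
- slab: Flat marble insert, 100 mm wide (x), 130 mm long (y), 16 mm thick, 0.35 to 0.7 kg, too wide to grip. Origin: centre of its underside; z up. It lies loose on the deck, up to 20 mm off the board's middle line and turned up to 0.25 rad, rounded end towards the recess. Friction on the wood is moderate. Seated, its top stands 6 mm above the deck.
- slab_end (a point): Middle of the insert's rounded (+y) end, at its underside, 65 mm from its origin; the two corners at this end have a radius of 30 mm, those at the other end are square. Pushed over the recess, this end dips in when about half the insert is past the edge; the trailing end drops when it is all the way in.
- timer: Bystander: a round black-and-white twist kitchen timer, 63 mm across, 54 mm tall, standing on the worktop beside the board. Origin: about the centre of its underside.
- bowl: Bystander: a little yellow pinch bowl, 52 mm across, 18 mm tall, standing on the worktop beside the board. Origin: about the centre of its underside.
- espresso_cup: Bystander: a cream espresso cup with handle, 64x91x50 mm, standing on the worktop beside the board. Origin: about the centre of its underside.
- tamper: Bystander: a coffee tamper, steel base and walnut grip, 54 mm across, 81 mm tall, standing on the worktop beside the board. Origin: about the centre of its underside.
Things that resemble listed ones, but are neither listed nor needed, are in the scene too. There is more than one size of the slab; the one meant has the size given above.

How it is judged:
By the outcome, as a careful person would: the job done as asked, in the order asked, and still so for the second after the job is handed in, with the robot touching nothing.
It also fails if it takes over 72 s, if anything falls off the work surface, if the arm or the gripper's body presses on something with over 40 N, if the wrist force passes 120 N, or if a joint passes its speed limit or range.

## Working session

There is one attempt and no reset: what is moved stays moved. The work goes in short steps, Python scripts to look and compute and a tool call to move; the robot and the scene stay as the last step left them, time stands still between calls to the robot, and variables do not carry over. Pictures are saved under pics/ and viewed, at most 10 in all, crops included, and the job is handed in when it is done.

Besides the shell and the picture viewer there is one more tool, called after ">>>" as name(argument=value, ...) on one line, values as JSON. apply_moves: Moves the arm, as the interface text tells. Its arguments: {"type":"object","properties":{"steps":{"type":"array","items":{"type":"array","items":{"type":"number"}}},"force":{"type":"number"}},"required":["steps"]}

```bash
mkdir -p pics; cat > h.py <<'E'
import numpy as np, cv2
from scipy.spatial.transform import Rotation as R
from bench import r
def cam(n,save=None):
    c=r.camera(n)
    if save: cv2.imwrite('pics/'+save,c['pixels'][:,:,::-1])
    return c
def rays(c,uv):
    uv=np.atleast_2d(uv).astype(float); f=240/np.tan(np.radians(c['fovy'])/2)
    d=np.c_[(uv[:,0]-c['cx'])/f,(uv[:,1]-c['cy'])/f,np.ones(len(uv))]
    return d@R.from_quat(c['orientation']).as_matrix().T
def plane(c,uv,z):
    d=rays(c,uv); p=np.array(c['position']); return p+d*((z-p[2])/d[:,2])[:,None]
def depth(c,uv):
    uv=np.atleast_2d(uv); z=np.array([c['z_map'][int(v),int(u)] for u,v in uv]); return np.array(c['position'])+rays(c,uv)*z[:,None]
def cloud(c):
    v,u=np.mgrid[:480,:640]; return (np.array(c['position'])+rays(c,np.c_[u.ravel(),v.ravel()])*c['z_map'].reshape(-1,1)).reshape(480,640,3)
E
python3 - <<'E'
from h import *
for n in('top','side'):
    c=cam(n,n+'1.png'); print(n,c['position'],c['orientation'],c['fovy'],c['cx'],c['cy'])
s=r.read_state();print(s['ee_pos'],s['eef_rot'],s['ft_force'],s['width'],s['time'])
E
```

```text
top [ 0.26446279 -0.21387153  1.26521214] [ 0.7070576  -0.70145596  0.06510875 -0.06156239] 49.305379472771044 320.6821484840091 243.69789665511377
side [ 0.537811   -0.74276834  0.89005275] [ 0.9576843   0.0604074  -0.01000678 -0.28123228] 55.86801339346953 322.57966457902427 231.29548613566172
[ 0.15926702 -0.60401669  0.22184262] [ 9.91699019e-01  1.28579392e-01 -1.14104333e-04 -6.18565755e-04] [ 0.270049   -0.37832775  0.8678581 ] 0.0868761847164805 0.1
```

View pics/top1.png

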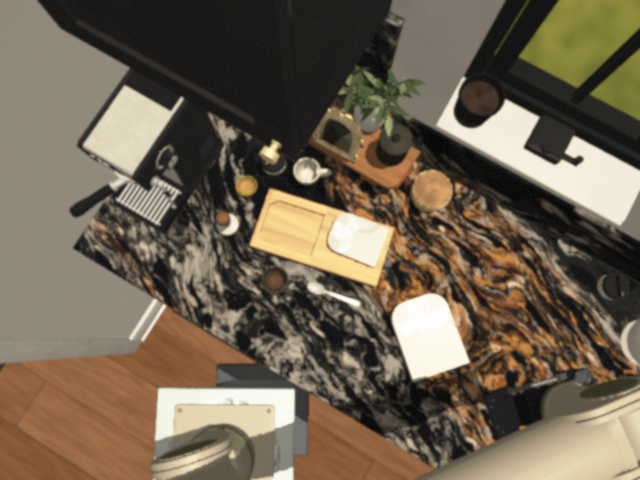

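View pics/side1.png

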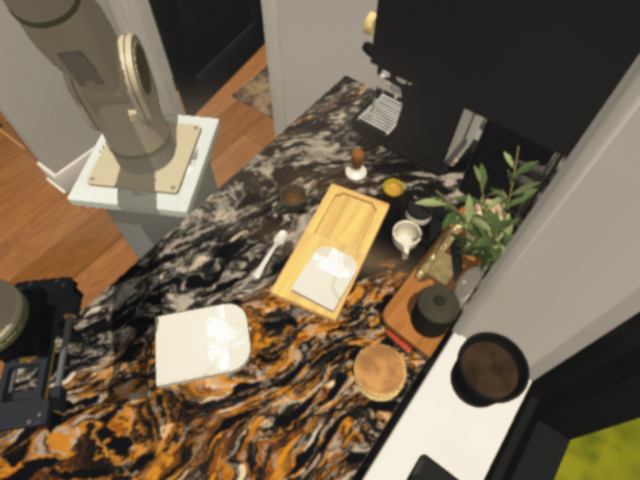

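Top view: the board spans (250–395, 190–285) px, the slab lies at (362,240) on its right end, and the recess is on the left. The larger slab at (430,335) is a decoy. The side view shows the slab at (325,278) and the recess towards (360,210). Next I measure both.

```bash
cat > m.py <<'E'
from h import *
def rect(P):
    (cx,cy),(w,h),a=cv2.minAreaRect((P[:,:2]*1000).astype(np.float32)); return np.round([cx,cy,w,h,a],1)
def meas(n,seed_slab=None,verbose=1):
    c=cam(n); C=cloud(c); hsv=cv2.cvtColor(c['pixels'],cv2.COLOR_RGB2HSV)
    wood=((hsv[...,0]>10)&(hsv[...,0]<26)&(hsv[...,1]>60)&(hsv[...,2]>130)&(C[...,2]>0.005)&(C[...,2]<0.06)).astype(np.uint8)
    white=((hsv[...,1]<60)&(hsv[...,2]>150)&(C[...,2]>0.028)&(C[...,2]<0.055)).astype(np.uint8)
    out={}
    for nm,m in(('wood',wood),('white',white)):
        m=cv2.morphologyEx(m,cv2.MORPH_OPEN,np.ones((3,3)))
        k,l,s,ce=cv2.connectedComponentsWithStats(m)
        for i in range(1,k):
            if s[i,4]<300: continue
            p=C[l==i]; z=np.median(p[:,2])
            cnt=max(cv2.findContours((l==i).astype(np.uint8),0,1)[0],key=cv2.contourArea)[:,0]
            zz=0.040 if nm=='white' else 0.024
            P=plane(c,cnt,zz)
            print(n,nm,'px',ce[i].round(),s[i,4],'z med %.4f'%z,'p10/90',np.percentile(p[:,2],[10,90]).round(4),'rect',rect(P))
            print('   box',cv2.boxPoints(cv2.minAreaRect((P[:,:2]*1000).astype(np.float32))).round().tolist())
            out.setdefault(nm,[]).append(P)
    return out,c,C
if __name__=='__main__':
    for n in('top','side'): meas(n)
E
python3 m.py
```

```text
top wood px [383. 164.] 1205 z med 0.0552 p10/90 [0.052  0.0583] rect [ 706.6 -372.   147.1  122.1   62.4]
   box [[618.0, -409.0], [727.0, -465.0], [795.0, -335.0], [687.0, -279.0]]
top wood px [432. 190.] 1213 z med 0.0442 p10/90 [0.0404 0.0473] rect [ 627.8 -492.3   95.1  100.1   71. ]
   box [[565.0, -521.0], [660.0, -554.0], [691.0, -464.0], [596.0, -431.0]]
top wood px [308. 237.] 5879 z med 0.0209 p10/90 [0.0117 0.0259] rect [ 507.5 -220.4  320.2  152.1   72.4]
   box [[387.0, -350.0], [532.0, -396.0], [628.0, -91.0], [483.0, -45.0]]
top white px [357. 238.] 2132 z med 0.0396 p10/90 [0.0365 0.0427] rect [ 502.1 -304.1  129.1  100.5   67.9]
   box [[431.0, -345.0], [524.0, -383.0], [573.0, -263.0], [480.0, -225.0]]
side wood px [177. 160.] 1579 z med 0.0110 p10/90 [0.0086 0.0131] rect [ 87.6 -14.9 225.7  74.9  89.6]
   box [[49.0, -128.0], [124.0, -128.0], [126.0, 98.0], [51.0, 98.0]]
side wood px [106. 170.] 820 z med 0.0110 p10/90 [0.0088 0.0131] rect [-64.4 -69.4  74.  118.4   0.8]
   box [[-102.0, -11.0], [-101.0, -129.0], [-27.0, -128.0], [-28.0, -10.0]]
side wood px [333.
[... 191 characters left out ...]
46 z med 0.0550 p10/90 [0.0531 0.057 ] rect [ 707.3 -353.4  150.5  124.3   59.7]
   box [[616.0, -387.0], [723.0, -450.0], [799.0, -320.0], [692.0, -257.0]]
side wood px [379. 372.] 2337 z med 0.0438 p10/90 [0.0344 0.0459] rect [ 629.  -489.    97.5  106.2    4.8]
   box [[576.0, -440.0], [585.0, -546.0], [682.0, -538.0], [673.0, -432.0]]
side white px [322.  51.] 866 z med 0.0418 p10/90 [0.0314 0.052 ] rect [397.6 441.5  50.7 429.   63.5]
   box [[194.0, 515.0], [578.0, 323.0], [601.0, 368.0], [217.0, 560.0]]
side white px [326. 277.] 2499 z med 0.0391 p10/90 [0.0372 0.0411] rect [ 505.4 -306.6  130.8   98.3   68.1]
   box [[435.0, -349.0], [527.0, -386.0], [575.0, -264.0], [484.0, -228.0]]
```

```bash
cat > g.py <<'E'
from h import *
B=np.array([.509,-.2215]); th=np.radians(72.4)
by=np.array([np.cos(th),np.sin(th)]); bx=np.array([by[1],-by[0]])
def go(lx,ly,z,toolx_deg):
    "board coords (mm) -> row numbers from present pose, tool x heading in deg relative to board y"
    s=r.read_state(); Rc=R.from_quat(s['eef_rot']); p=s['ee_pos']
    xy=B+bx*lx/1e3+by*ly/1e3; t=np.array([*xy,z/1e3])
    a=np.radians(72.4+toolx_deg); X=np.array([np.cos(a),np.sin(a),0]); Z=np.array([0,0,-1]); Rt=R.from_matrix(np.c_[X,np.cross(Z,X),Z])
    rv=(Rc.inv()*Rt).as_rotvec(); d=Rc.inv().apply(t-p)*1000
    print('target',t.round(4),'rot',rv.round(3),'shift',d.round(1))
def where():
    s=r.read_state(); d=np.array(s['ee_pos'][:2])-B; x=R.from_quat(s['eef_rot']).as_matrix()[:,0]
    print('t',s['time'],'board xy',(d@bx*1e3).round(1),(d@by*1e3).round(1),'z',(s['ee_pos'][2]*1e3).round(1),'head',(np.degrees(np.arctan2(x[1],x[0]))-72.4).round(1),'F',np.round(s['ft_force'],1),'w',s['width'],'J',np.round(s['joint_positions'],2))
E
python3 - <<'E'
from g import *
for n in('top','side'):
    c=cam(n);C=cloud(c).reshape(-1,3); C=C[c['z_map'].ravel()>0]
    D=(C[:,:2]-B)*1e3; L=np.c_[D@bx,D@by]
    print(n)
    for y0 in range(-300,300,50):
        row=[]
        for x0 in range(-150,300,50):
            m=(L[:,0]>=x0)&(L[:,0]<x0+50)&(L[:,1]>=y0)&(L[:,1]<y0+50); row.append(int(C[m,2].max()*1e3) if m.any() else -1)
        print(y0,row)
where(); go(95,-82,180,-90); go(95,-82,27,-90)
E
```

```text
top
-300 [28, 28, 6, 8, 6, 6, 50, 203, 292]
-250 [28, 28, 8, 7, 9, 49, 51, 178, 292]
-200 [7, 27, 28, 30, 28, 43, 50, 58, 627]
-150 [10, 29, 46, 47, 45, 6, 363, 356, 615]
-100 [15, 29, 46, 46, 47, 6, 395, 371, 577]
-50 [12, 29, 46, 46, 44, 7, 356, 350, 569]
0 [55, 29, 32, 846, 830, 768, 706, 644, 579]
50 [52, 31, 522, 871, 29, 54, 58, 225, -1]
100 [52, 30, 518, 837, 29, 53, 50, 56, -1]
150 [6, 28, 29, 787, 779, 56, 55, -1, -1]
200 [7, 80, 85, 533, 750, 35, 7, -1, -1]
250 [8, 11, 12, 7, 714, 5, 6, 1, -1]
side
-300 [26, 26, 23, 3, 3, 4, 48, 197, 291]
-250 [25, 25, 3, 4, 3, 46, 48, 48, 291]
-200 [3, 26, 27, 26, 27, 4, 48, 58, 696]
-150 [9, 26, 43, 43, 42, 3, 59, 361, 688]
-100 [13, 27, 43, 43, 44, 3, 394, 373, 661]
-50 [10, 26, 42, 43, 42, 5, 354, 349, 661]
0 [51, 27, 27, 574, 593, 611, 630, 649, 655]
50 [52, 28, 520, 569, 27, 51, 55, 326, 370]
100 [49, 27, 27, 26, 27, 50, 51, 58, 139]
150 [4, 24, 26, 26, 25, 55, 54, 57, 266]
200 [2, 76, 81, 19, 20, 36, 2, 55, 55]
250 [4, 3, 13, 4, 4, 4, 3, 240, 239]
t 0.3 board xy -217.6 -470.6 z 222.3 head -57.6 F [-0.2 -0.6  0.5] w 0.08698253640472721 J [ 1.29  0.33 -0.06  1.46  0.02  1.35 -0.09]
target [ 0.5748 -0.3284  0.18  ] rot [-0.     0.     0.565] shift [ 472.  -160.8   42.4]
target [ 0.5748 -0.3284  0.027 ] rot [-0.     0.     0.565] shift [ 472.  -160.7  195.4]
```

```bash
python3 - <<'E'
from g import *
for n in('top','side'):
    c=cam(n);C=cloud(c).reshape(-1,3); C=C[c['z_map'].ravel()>0]
    D=(C[:,:2]-B)*1e3; L=np.c_[D@bx,D@by]
    for y0 in range(-240,60,20):
        out=[]
        for lo,hi in((.07,.13),(.13,.2),(.2,.3),(.3,.45),(.45,.9)):
            m=(L[:,0]>0)&(L[:,1]>=y0)&(L[:,1]<y0+20)&(C[:,2]>lo)&(C[:,2]<hi); out.append(int(L[m,0].min()) if m.any() else None)
        print(n,y0,out)
E
```

```text
top -240 [250, 250, 260, 393, 394]
top -220 [254, 254, 263, 394, 395]
top -200 [258, 259, 268, 399, 399]
top -180 [263, 263, 270, 270, 270]
top -160 [267, 268, 271, 271, 271]
top -140 [215, 214, 275, 274, 276]
top -120 [205, 207, 280, 199, 280]
top -100 [205, 206, 272, 197, 284]
top -80 [210, 208, 235, 150, 289]
top -60 [234, 229, 242, 166, 293]
top -40 [190, 202, 215, 205, 296]
top -20 [190, 199, 205, 218, 260]
top 0 [196, 208, 197, 244, 167]
top 20 [200, 211, 196, 215, 76]
top 40 [204, 215, 225, None, 17]
side -240 [254, 254, 266, 397, 397]
side -220 [258, 258, 270, 398, 398]
side -200 [262, 262, 274, 347, 344]
side -180 [267, 267, 274, 274, 273]
side -160 [271, 271, 275, 275, 274]
side -140 [218, 218, 279, 279, 279]
side -120 [209, 209, 283, 200, 283]
side -100 [209, 208, 272, 199, 288]
side -80 [291, 213, 237, 152, 292]
side -60 [275, 239, 231, 169, 296]
side -40 [193, 204, 232, 215, 298]
side -20 [194, 202, 215, 218, 253]
side 0 [199, 217, 200, 247, 160]
side 20 [202, 232, 199, 213, 74]
side 40 [206, 219, 231, 216, 18]
```

```bash
python3 -c "
from g import *
go(90,-95,150,-90)"
```

```text
target [ 0.5661 -0.3393  0.15  ] rot [-0.     0.     0.565] shift [ 460.8 -152.5   72.5]
```

>>> apply_moves(steps=[[0,0,0.1,40,-14,6,0.4],[0,0,0.2,80,-27,12,0.4],[0,0,0.3,120,-40,19,0.4],[0,0,0.4,160,-53,25,0.4],[0,0,0.48,195,-65,31,0.4],[0,0,0.565,230,-76,37,0.4],[0,0,0.565,268,-89,43,0.4],[0,0,0.565,306,-101,49,0.4],[0,0,0.565,344,-114,55,0.4],[0,0,0.565,382,-127,61,0.4],[0,0,0.565,420,-139,67,0.4],[0,0,0.565,461,-152.5,72.5,0.4],[0,0,0.565,461,-152.5,72.5,0.4],[0,0,0.565,461,-152.5,72.5,0.4]])

```text
time: 1.57
ee_pos: [0.5685, -0.3359, 0.1492]
eef_rot: [0.989, -0.15, -0.0, -0.001]
ft_force: [-0.3, 0.6, -0.3]
width: 0.0608
grip_force: 0.0
```

```bash
python3 -c "
from g import *
where(); go(90,-95,28,-90); cam('side','side2.png')"
```

```text
t 1.5667 board xy 91.4 -91.1 z 149.2 head -89.7 F [-0.3  0.6 -0.3] w 0.06082324312952056 J [ 0.63  0.47 -0.23  1.44  0.11  1.25 -1.48]
target [ 0.5661 -0.3393  0.028 ] rot [-0.002  0.001  0.005] shift [ -1.3   4.1 121.1]
```

View pics/side2.png

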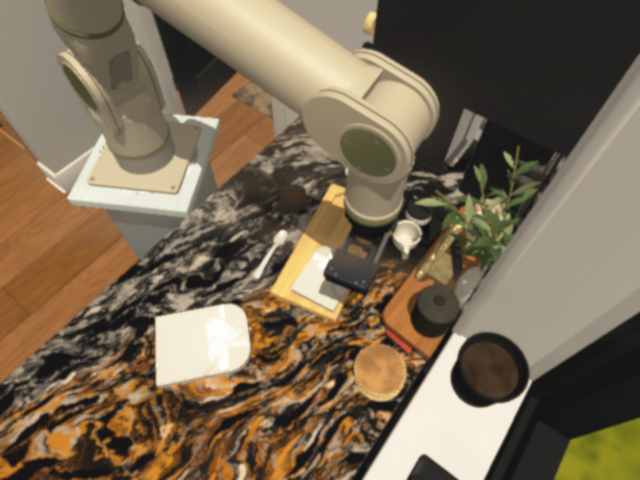

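The hand hangs at (360,260) px over the slab's far side, clear of the cup at (406,235) and of the plant. I'll descend beside the slab, then push sideways.

>>> apply_moves(steps=[[0,0,0,-1,4,30,0.4],[0,0,0,-1,4,60,0.4],[0,0,0,-1,4,90,0.4],[0,0,0,-1,4,110,0.4],[0,0,0,-1,4,121,0.4],[0,0,0,-1,4,121,0.4],[0,0,0,-1,4,121,0.4]])

```text
time: 2.2
ee_pos: [0.5637, -0.344, 0.0299]
eef_rot: [0.988, -0.154, 0.0, 0.0]
ft_force: [1.0, 0.2, 0.8]
width: 0.0606
grip_force: 0.0
```

```bash
python3 - <<'E'
from g import *
where(); go(60,-95,28,-90)
c=cam('side');C=cloud(c)
for u,v in((390,75),(420,90),(365,95),(400,130)): print((u,v),C[v,u].round(3))
E
```

```text
t 2.2 board xy 89.2 -100.2 z 29.9 head -90.1 F [1.  0.2 0.8] w 0.06060017474340666 J [ 0.64  0.58 -0.21  1.54  0.13  1.04 -1.49]
target [ 0.5375 -0.3302  0.028 ] rot [ 0.001 -0.    -0.001] shift [-29.2  -5.2   1.8]
(390, 75) [0.596 0.125 0.219]
(420, 90) [0.664 0.082 0.22 ]
(365, 95) [ 0.547  0.31  -0.002]
(400, 130) [0.641 0.097 0.081]
```

>>> apply_moves(steps=[[0,0,0,0,-5,1,0.4],[0,0,0,-3,-5,1,0.4],[0,0,0,-6,-5,1,0.4],[0,0,0,-9,-5,1,0.4],[0,0,0,-12,-5,1,0.4],[0,0,0,-15,-5,1,0.4],[0,0,0,-18,-5,1,0.4],[0,0,0,-21,-5,1,0.4],[0,0,0,-24,-5,1,0.4],[0,0,0,-26,-5,1,0.4],[0,0,0,-28,-5,1,0.4],[0,0,0,-28,-5,1,0.4],[0,0,0,-28,-5,1,0.4]])

```text
time: 3.33
ee_pos: [0.5395, -0.3301, 0.0289]
eef_rot: [0.988, -0.153, 0.001, 0.0]
ft_force: [4.3, -0.8, 4.1]
width: 0.0612
grip_force: 2.3
```

```bash
python3 - <<'E'
from g import *
where(); go(100,-95,28,-90); cam('side','side3.png')
import m
for n in('side','top'):m.meas(n)
E
```

```text
t 3.3333 board xy 61.9 -94.3 z 28.9 head -90.0 F [ 4.3 -0.8  4.1] w 0.061209318332979615 J [ 0.65  0.52 -0.22  1.63  0.13  1.   -1.49]
target [ 0.5756 -0.3423  0.028 ] rot [ 0.001 -0.002 -0.   ] shift [38.1  0.7  1. ]
side wood px [138. 175.] 2247 z med 0.0109 p10/90 [0.0087 0.0132] rect [ 11.  -68.  120.7 226.4  89.9]
   box [[-102.0, -128.0], [124.0, -128.0], [124.0, -8.0], [-102.0, -8.0]]
side wood px [301. 268.] 1492 z med 0.0226 p10/90 [0.0135 0.0256] rect [ 443.1 -286.   126.   267.5   13.2]
   box [[351.0, -170.0], [412.0, -431.0], [535.0, -402.0], [474.0, -141.0]]
side wood px [409. 315.] 1752 z med 0.0551 p10/90 [0.053 0.057] rect [ 707.7 -353.4  149.9  124.5   59.3]
   box [[616.0, -386.0], [723.0, -450.0], [799.0, -321.0], [692.0, -257.0]]
side wood px [379. 372.] 2333 z med 0.0438 p10/90 [0.0347 0.0459] rect [ 629.1 -488.9   98.1  105.5    7.2]
   box [[574.0, -443.0], [587.0, -547.0], [684.0, -535.0], [671.0, -430.0]]
side white px [322.  51.] 878 z med 0.0413 p10/90 [0.0308 0.0523] rect [398.4 439.3  54.1 426.   63.1]
   box [[196.0, 512.0], [576.0, 319.0], [601.0, 367.
[... 233 characters left out ...]
z med 0.0552 p10/90 [0.052  0.0579] rect [ 738.2 -323.7   36.4  122.7   57.4]
   box [[677.0, -306.0], [780.0, -372.0], [800.0, -341.0], [696.0, -275.0]]
top wood px [432. 190.] 1175 z med 0.0442 p10/90 [0.0403 0.0474] rect [ 626.4 -494.4   90.2   99.8   67.7]
   box [[563.0, -517.0], [656.0, -555.0], [690.0, -472.0], [597.0, -434.0]]
top wood px [288. 227.] 3574 z med 0.0171 p10/90 [0.0114 0.0253] rect [ 529.5 -152.   175.8  151.8   72. ]
   box [[430.0, -212.0], [575.0, -259.0], [629.0, -92.0], [484.0, -45.0]]
top wood px [606. 429.] 3643 z med 0.0099 p10/90 [0.0069 0.0131] rect [  73.4 -874.4  144.5  192.6   84.2]
   box [[-30.0, -937.0], [162.0, -956.0], [177.0, -812.0], [-15.0, -793.0]]
```

View pics/side3.png

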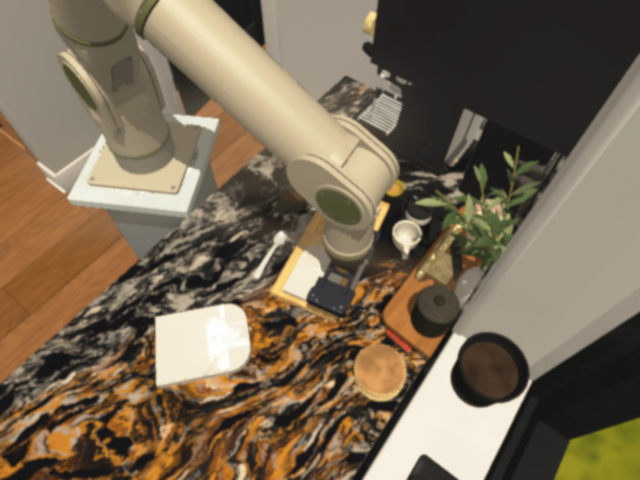

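The side view shows the slab at (305,275), its long edge parallel to the board (72.5° against 72.4°). I'll retreat, rise and turn to the end-push stance.

>>> apply_moves(steps=[[0,0,0,10,0,0,0.4],[0,0,0,15,0,-20,0.4],[0,0,0,15,0,-60,0.4],[0,0,0,15,0,-100,0.4],[0,0,-0.12,10,10,-100,0.4],[0,0,-0.24,0,20,-100,0.4],[0,0,-0.36,-10,30,-100,0.4],[0,0,-0.48,-20,40,-100,0.4],[0,0,-0.6,-30,50,-100,0.4],[0,0,-0.72,-40,60,-100,0.4],[0,0,-0.84,-50,75,-100,0.4],[0,0,-0.96,-62,84,-100,0.4],[0,0,-1.08,-62,84,-100,0.4],[0,0,-1.2,-62,84,-100,0.4],[0,0,-1.32,-62,84,-100,0.4],[0,0,-1.44,-62,84,-100,0.4],[0,0,-1.571,-62,84,-100,0.4],[0,0,-1.571,-62,84,-100,0.4],[0,0,-1.571,-62,84,-100,0.4]])

```text
time: 5.07
ee_pos: [0.4534, -0.3907, 0.1272]
eef_rot: [0.808, 0.589, -0.0, -0.001]
ft_force: [-0.4, -0.3, -0.3]
width: 0.0612
grip_force: 0.0
```

```bash
python3 - <<'E'
from g import *
where(); cam('side','side4.png'); cam('top','top4.png')
a=cv2.imread('pics/side4.png')[150:350,230:450];b=cv2.imread('pics/top4.png')[150:350,220:440]
cv2.imwrite('pics/c4.png',cv2.resize(np.hstack([a,b]),(800,364)))
import m
for n in('side','top'):m.meas(n)
E
```

```text
t 5.0667 board xy -1.9 -178.1 z 127.2 head -0.2 F [-0.4 -0.3 -0.3] w 0.061172120572748866 J [ 1.    0.38 -0.45  1.63  0.18  1.17  0.2 ]
side wood px [131. 176.] 1921 z med 0.0109 p10/90 [0.0087 0.0132] rect [ 11.1 -67.9 226.6 120.7   0. ]
   box [[-102.0, -8.0], [-102.0, -128.0], [124.0, -128.0], [124.0, -8.0]]
side wood px [349. 231.] 4196 z med 0.0162 p10/90 [0.0116 0.0244] rect [ 511.3 -226.2  325.7  151.2   72.6]
   box [[390.0, -359.0], [535.0, -404.0], [632.0, -93.0], [488.0, -48.0]]
side wood px [409. 315.] 1746 z med 0.0551 p10/90 [0.053  0.0569] rect [ 707.3 -353.4  150.5  124.3   59.7]
   box [[616.0, -387.0], [723.0, -450.0], [799.0, -320.0], [692.0, -257.0]]
side wood px [291. 299.] 333 z med 0.0228 p10/90 [0.012  0.0259] rect [ 441.1 -363.    24.6   91.3   69.4]
   box [[394.0, -358.0], [480.0, -391.0], [488.0, -368.0], [403.0, -335.0]]
side wood px [379. 372.] 2332 z med 0.0438 p10/90 [0.0345 0.0459] rect [ 629.1 -488.9   98.1  105.5    7.2]
   box [[574.0, -443.0], [587.0, -547.0], [684.0, -535.0], [671.0, -430.0]]
side white px [322.  51.] 866 z med 0.0416 p10/90 [0.0309 0.0522] rect [399.  440.7  51.9 425.9  63.2]
   box [[197.0, 514.0], [577.0, 322.0], [601.0, 368.0], [221.0, 560.0]]
top wood px [383. 165.] 1182 z med 0.0552 p10/90 [0.0523 0.058 ] rect [ 707.  -371.9  146.9  122.4   62.1]
   box [[618.0, -408.0], [727.0, -465.0], [795.0, -336.0], [687.0, -278.0]]
top wood px [304. 230.] 5402 z med 0.0205 p10/90 [0.0118 0.026 ] rect [ 509.1 -216.   310.8  151.8   72.4]
   box [[390.0, -341.0], [534.0, -387.0], [628.0, -91.0], [484.0, -45.0]]
top wood px [606. 429.] 3639 z med 0.0098 p10/90 [0.0068 0.0131] rect [  73.3 -874.4  144.4  192.4   84.2]
   box [[-30.0, -937.0], [162.0, -956.0], [176.0, -812.0], [-15.0, -793.0]]
top white px [346. 237.] 802 z med 0.0396 p10/90 [0.0362 0.0426] rect [ 504.6 -278.8   77.3   71.7   84.9]
   box [[466.0, -314.0], [537.0, -320.0], [544.0, -243.0], [472.0, -237.0]]
```

View pics/c4.png

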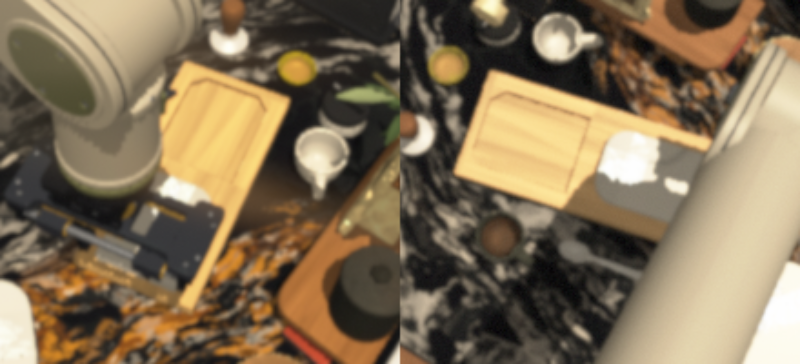

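Left crop (side view): the arm hides the slab. Right crop (top view): the rounded end shows at about (600–690, 135–215), half in shadow. I'll measure its two long edges from the low-saturation mask.

```bash
cat > s.py <<'E'
from g import *
def slab(Bc=np.array([.5075,-.2204]),h=.040):
    c=cam('top');C=cloud(c);hsv=cv2.cvtColor(c['pixels'],cv2.COLOR_RGB2HSV)
    D=(plane(c,np.c_[np.tile(np.arange(640),480),np.repeat(np.arange(480),640)],h)[:,:2]-Bc)*1e3
    X=(D@bx).reshape(480,640);Y=(D@by).reshape(480,640)
    m=((hsv[...,1]<70)&(np.abs(X)<72)&(Y>-160)&(Y<158)&(C[...,2]<.056)).astype(np.uint8)
    m=cv2.morphologyEx(m,cv2.MORPH_OPEN,np.ones((3,3)))
    k,l,s,ce=cv2.connectedComponentsWithStats(m); i=1+np.argmax(s[1:,4]); q=l==i
    print('px',s[i],'front y',np.percentile(Y[q],99.5).round(1),'rear y',np.percentile(Y[q],.5).round(1))
    for y0 in range(-150,150,10):
        w=q&(Y>=y0)&(Y<y0+10)
        if w.sum()>10: print(y0+5,'x',X[w].min().round(1),X[w].max().round(1),'mid',((X[w].min()+X[w].max())/2).round(1))
    return c
if __name__=='__main__': slab()
E
python3 s.py; python3 -c "
from g import *
go(0,-178,28,0)"
```

```text
px [ 328  222   58   50 1976] front y -22.6 rear y -142.6
-145 x 3.0 49.2 mid 26.1
-135 x -45.6 48.5 mid 1.5
-125 x -50.0 47.8 mid -1.1
-115 x -50.0 48.7 mid -0.6
-105 x -49.9 49.0 mid -0.5
-95 x -49.7 49.1 mid -0.3
-85 x -49.7 50.0 mid 0.2
-75 x -49.5 50.1 mid 0.3
-65 x -49.4 51.1 mid 0.8
-55 x -50.1 51.2 mid 0.5
-45 x -48.5 49.7 mid 0.6
-35 x -45.4 43.6 mid -0.9
-25 x -38.5 38.3 mid -0.1
target [ 0.4552 -0.3912  0.028 ] rot [-0.     0.    -0.002] shift [ -0.   1. 100.]
```

>>> apply_moves(steps=[[0,0,0,0,1,35,0.4],[0,0,0,0,1,70,0.4],[0,0,0,0,1,100,0.4],[0,0,0,6,1,100,0.4],[0,0,0,12,1,100,0.4],[0,0,0,16,1,100,0.4],[0,0,0,20,1,100,0.4],[0,0,0,25,1,100,0.4],[0,0,0,30,1,100,0.4],[0,0,0,35,1,100,0.4],[0,0,0,40,1,100,0.4],[0,0,0,45,1,100,0.4],[0,0,0,50,1,100,0.4],[0,0,0,55,1,100,0.4],[0,0,0,60,1,100,0.4],[0,0,0,65,1,100,0.4],[0,0,0,70,1,100,0.4],[0,0,0,75,1,100,0.4],[0,0,0,80,1,100,0.4],[0,0,0,80,1,100,0.4]])

```text
time: 6.98
ee_pos: [0.4809, -0.3157, 0.0303]
eef_rot: [0.807, 0.591, 0.0, 0.002]
ft_force: [0.3, -1.8, 1.5]
width: 0.0608
grip_force: 0.9
```

```bash
python3 -c "
from s import *
where();slab()"
```

```text
t 6.9833 board xy 1.7 -98.3 z 30.3 head 0.0 F [ 0.3 -1.8  1.5] w 0.06080502545641034 J [ 0.88  0.45 -0.46  1.78  0.24  0.97  0.02]
px [ 302  214   41   45 1329] front y 40.8 rear y -39.4
-35 x -48.3 50.7 mid 1.2
-25 x -49.1 50.9 mid 0.9
-15 x -49.7 51.0 mid 0.7
-5 x -49.6 51.1 mid 0.8
5 x -49.5 51.2 mid 0.8
15 x -49.4 50.6 mid 0.6
25 x -47.1 47.6 mid 0.2
35 x -40.1 41.5 mid 0.7
45 x -10.2 28.4 mid 9.1
```

Slab centred within 1 mm and square, with its front at +41 mm. I keep pushing.

>>> apply_moves(steps=[[0,0,0,4,0,0,0.4],[0,0,0,8,0,0,0.4],[0,0,0,12,0,0,0.4],[0,0,0,16,0,0,0.4],[0,0,0,20,0,0,0.4],[0,0,0,24,0,0,0.4],[0,0,0,28,0,0,0.4],[0,0,0,32,0,0,0.4],[0,0,0,36,0,0,0.4],[0,0,0,40,0,0,0.4],[0,0,0,45,0,0,0.4],[0,0,0,50,0,0,0.4],[0,0,0,55,0,0,0.4],[0,0,0,60,0,0,0.4],[0,0,0,65,0,0,0.4],[0,0,0,70,0,0,0.4],[0,0,0,75,0,0,0.4],[0,0,0,80,0,0,0.4],[0,0,0,80,0,0,0.4]])

```text
time: 8.62
ee_pos: [0.504, -0.237, 0.028]
eef_rot: [0.806, 0.591, 0.0, -0.0]
ft_force: [-0.5, -0.8, -0.7]
width: 0.0609
grip_force: 0.1
```

```bash
python3 - <<'E'
from s import *
where();c=slab(); cv2.imwrite('pics/t5.png',cv2.resize(c['pixels'][150:310,200:440,::-1],(720,480)))
E
```

```text
t 8.6167 board xy -0.1 -16.3 z 28.0 head 0.1 F [-0.5 -0.8 -0.7] w 0.06094592899784374 J [ 0.77  0.42 -0.49  1.82  0.24  0.96 -0.13]
px [270 205  29  43 912] front y 121.5 rear y 60.7
65 x -51.9 34.2 mid -8.9
75 x -51.9 47.6 mid -2.2
85 x -51.7 47.7 mid -2.0
95 x -50.9 47.8 mid -1.6
105 x -48.5 44.8 mid -1.9
115 x -43.9 36.3 mid -3.8
125 x -26.2 25.5 mid -0.3
```

View pics/t5.png

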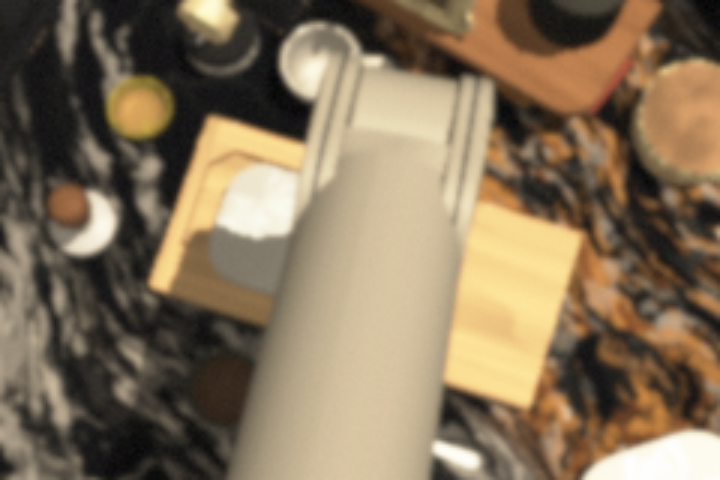

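The picture shows the leading end in the recess at (215–300, 165–290), with the arm covering the trailing part. Before the last 20 mm I check the wrist's height under the cabinet.

```bash
python3 - <<'E'
from g import *
c=cam('top');C=cloud(c)
D=(C[...,:2]-B)*1e3;X=D@bx;Y=D@by
m=np.zeros((480,640),bool);m[170:240,300:365]=1;m&=(C[...,2]>.1)
print('wrist z max',np.percentile(C[m][:,2],99),'x',np.percentile(X[m],[1,99]),'y',np.percentile(Y[m],[1,99]))
c=cam('side');C=cloud(c);D=(C[...,:2]-B)*1e3;X=D@bx;Y=D@by
m=(C[...,2]>.3)&(C[...,2]<.7)&(abs(X)<200)&(Y>-100)&(Y<140)
for z in range(300,700,40):
    w=m&(C[...,2]*1e3>z)&(C[...,2]*1e3<z+40)
    if w.any(): print(z,w.sum(),'x',X[w].min().round(),X[w].max().round(),'y',Y[w].min().round(),Y[w].max().round())
E
```

```text
wrist z max 0.5027167131180171 x [-99.78565728  40.91030842] y [-68.51180112  29.78211361]
300 439 x -30.0 200.0 y -68.0 -8.0
340 1290 x -65.0 200.0 y -100.0 29.0
380 2561 x -94.0 190.0 y -75.0 35.0
420 4083 x -153.0 37.0 y -80.0 32.0
460 6052 x -200.0 200.0 y -87.0 87.0
500 7434 x -200.0 200.0 y -91.0 97.0
540 6015 x -200.0 200.0 y -90.0 58.0
580 2637 x 63.0 200.0 y 12.0 44.0
620 160 x 169.0 200.0 y 12.0 21.0
```

The wrist's top is at 0.47–0.50 m and it reaches y≈+32, so another 20 mm could meet the cabinet corner. I'll tilt the tool about its y axis so the wrist leans back, then finish the push.

>>> apply_moves(steps=[[0,0,0,-4,0,-2,0.4],[0,0.06,0,-4,0,-2,0.4],[0,0.12,0,-4,0,-2,0.4],[0,0.18,0,-4,0,-2,0.4],[0,0.22,0,-4,0,-1,0.4],[0,0.22,0,-4,0,0,0.4],[0,0.22,0,0,0,0,0.4],[0,0.22,0,3,0,0,0.4],[0,0.22,0,6,0,0,0.4],[0,0.22,0,9,0,0,0.4],[0,0.22,0,12,0,0,0.4],[0,0.22,0,14,0,0,0.4],[0,0.22,0,16,0,0,0.4],[0,0.22,0,18,0,0,0.4],[0,0.22,0,18,0,0,0.4]])

```text
time: 10.02
ee_pos: [0.5094, -0.2208, 0.0282]
eef_rot: [0.802, 0.587, 0.089, -0.065]
ft_force: [-0.4, 0.4, -0.3]
width: 0.061
grip_force: 0.0
```

```bash
python3 - <<'E'
from s import *
where();slab(h=.030);c=cam('side'); a=c['pixels'][150:310,230:470,::-1];cv2.imwrite('pics/s6.png',cv2.resize(a,(720,480)))
E
```

```text
t 10.0167 board xy 0.2 0.8 z 28.2 head 0.0 F [-0.4  0.4 -0.3] w 0.06104827644711799 J [ 0.93  0.47 -0.56  1.79  0.03  0.96  0.09]
px [ 263  203   56   49 1903] front y 138.9 rear y 21.8
25 x -47.8 48.4 mid 0.3
35 x -50.8 48.5 mid -1.1
45 x -50.7 49.4 mid -0.6
55 x -50.6 48.8 mid -0.9
65 x -49.0 50.4 mid 0.7
75 x -50.4 49.7 mid -0.3
85 x -51.1 49.2 mid -0.9
95 x -51.0 49.3 mid -0.8
105 x -50.9 49.4 mid -0.7
115 x -50.0 48.8 mid -0.6
125 x -47.6 46.5 mid -0.6
135 x -40.6 38.0 mid -1.3
```

View pics/s6.png

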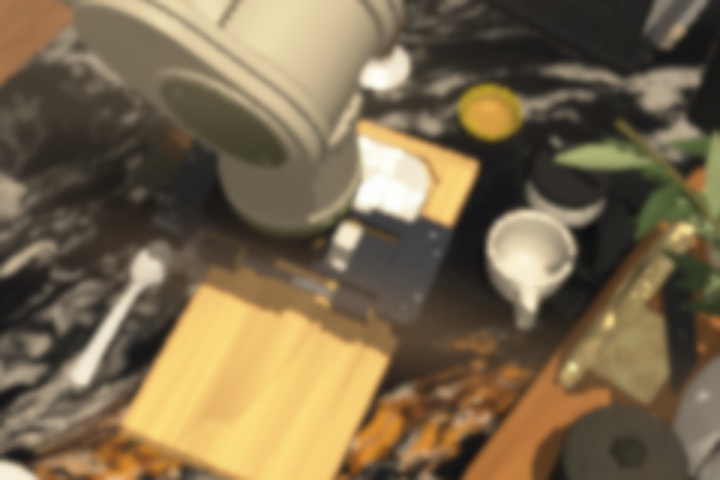

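The slab's trailing edge is at about +10 mm, on the lip, so it needs 3–4 mm more.

>>> apply_moves(steps=[[0,0,0,1,0,0.2,0.4],[0,0,0,2,0,0.4,0.4],[0,0,0,3,0,0.7,0.4],[0,0,0,4,0,0.9,0.4],[0,0,0,4,0,0.9,0.4],[0,0,0,4,0,0.9,0.4]])

```text
time: 10.62
ee_pos: [0.5105, -0.2184, 0.0283]
eef_rot: [0.802, 0.587, 0.089, -0.064]
ft_force: [-1.5, -5.3, 4.0]
width: 0.0609
grip_force: 2.8
```

```bash
python3 - <<'E'
from s import *
where();slab(h=.030)
E
```

```text
t 10.6167 board xy 0.5 3.4 z 28.3 head -0.0 F [-1.5 -5.3  4. ] w 0.060896227664742425 J [ 0.92  0.47 -0.56  1.79  0.03  0.96  0.08]
px [ 263  203   55   49 1861] front y 139.1 rear y 24.9
25 x -17.0 48.4 mid 15.7
35 x -50.8 48.5 mid -1.1
45 x -50.7 49.4 mid -0.6
55 x -50.6 49.5 mid -0.5
65 x -51.2 49.6 mid -0.8
75 x -50.4 49.7 mid -0.3
85 x -51.1 50.0 mid -0.5
95 x -51.0 49.3 mid -0.8
105 x -50.9 49.4 mid -0.7
115 x -50.0 49.5 mid -0.2
125 x -47.6 46.5 mid -0.6
135 x -40.6 38.0 mid -1.3
```

>>> apply_moves(steps=[[0,0,0,-5,0,-2,0.4],[0,0,0,-20,0,-15,0.4],[0,0,0,-50,0,-30,0.4],[0,0,0,-90,0,-45,0.4],[0,0,0,-130,0,-60,0.4],[0,0,0,-170,0,-60,0.4],[0,0,0,-190,0,-60,0.4],[0,0,0,-190,0,-60,0.4]])

```text
time: 11.33
ee_pos: [0.4466, -0.4121, 0.0432]
eef_rot: [0.804, 0.584, 0.088, -0.065]
ft_force: [-0.8, -0.2, 0.2]
width: 0.0606
grip_force: 0.0
```

```bash
python3 - <<'E'
from s import *
where();c=slab(h=.030)
for n in('top','side'):
    c=cam(n);C=cloud(c);Bc=np.array([.5075,-.2204]) if n=='top' else np.array([.512,-.223])
    D=(C[...,:2]-Bc)*1e3;X=D@bx;Y=D@by
    for y0 in range(-60,160,20):
        w=(abs(X)<35)&(Y>=y0)&(Y<y0+20)&(C[...,2]<.06)
        if w.any(): print(n,y0+10,(np.median(C[w][:,2])*1e3).round(1),w.sum())
    cv2.imwrite('pics/%s7.png'%n,c['pixels'][:,:,::-1])
a=cv2.imread('pics/top7.png')[170:300,220:400];b=cv2.imread('pics/side7.png')[150:280,270:450]
cv2.imwrite('pics/c7.png',cv2.resize(np.hstack([a,b]),(800,289),interpolation=cv2.INTER_CUBIC))
E
```

```text
t 11.3333 board xy -1.8 -200.5 z 43.2 head -0.4 F [-0.8 -0.2  0.2] w 0.06059140983844986 J [ 1.13  0.58 -0.47  1.58  0.06  1.13  0.38]
px [ 263  203   61   51 2141] front y 139.0 rear y 9.6
5 x -41.8 43.4 mid 0.8
15 x -50.2 49.8 mid -0.2
25 x -50.9 49.1 mid -0.9
35 x -50.8 49.3 mid -0.7
45 x -50.7 49.4 mid -0.6
55 x -50.6 49.5 mid -0.5
65 x -50.5 49.6 mid -0.4
75 x -50.4 49.7 mid -0.3
85 x -51.1 50.0 mid -0.5
95 x -51.0 49.3 mid -0.8
105 x -50.9 49.4 mid -0.7
115 x -50.0 49.5 mid -0.2
125 x -47.6 46.5 mid -0.6
135 x -40.6 38.0 mid -1.3
top -50 23.5 236
top -30 23.5 229
top -10 23.6 239
top 10 26.6 233
top 30 29.4 237
top 50 29.7 235
top 70 29.3 231
top 90 29.7 232
top 110 29.6 231
top 130 29.6 228
top 150 22.0 218
side -50 23.2 263
side -30 23.0 250
side -10 23.3 243
side 10 24.6 282
side 30 28.8 233
side 50 29.1 225
side 70 29.0 220
side 90 28.9 212
side 110 29.2 205
side 130 29.2 196
side 150 22.6 155
```

View pics/c7.png

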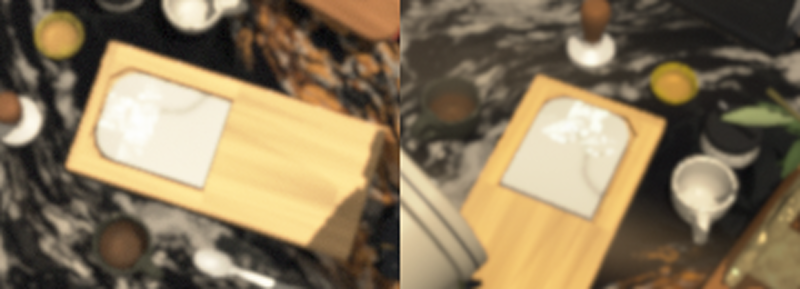

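Both views show the insert seated. Its top is level over its whole length, 6 mm above the deck, and it is square and within 1 mm of centre sideways. The bystanders stand where they were and the arm is clear.

```bash
python3 -c "
from bench import r
print(r.close_job())"
```

```text
the job is handed in; nothing more can be done
None
```

The marble insert was slid rounded end first into its recess and lies flat and square, its top 6 mm above the deck; the cup, bowl, timer and tamper were left where they stood, and the job is handed in at about 11.5 s.

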